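# Stand the raking light back up beside the painting

### The arm

A 7-joint arm with a two-finger parallel gripper is mounted at the origin on the work surface. World frame = base frame: x ahead of the robot, y to its left, z up, the work surface at z = 0. Lengths are in m, angles in rad, forces in N, time in s.
With the tool pointing down it reaches from about 0.4 to 0.875 m from the base axis. Payload 6.5 kg.
Tool frame: the origin (TCP) lies midway between the tips of the shut fingers; the grasp point (between the pads) lies 19 mm behind it; z points along the fingers, y is the line along which they close (so a half turn about z gives the same grasp; the last joint's range is limited). The gripper opens to 88 mm and grips with 3 to 60 N. Pads are 18 mm wide; open, the fingers measure 123 mm over their backs; the gripper's body (75 mm by 187 mm) begins 45 mm behind the grasp point.
Start: joints at [1.156, 0.536, -0.004, 1.538, 0.003, 1.067, -0.071], TCP at [0.222, -0.611, 0.206] pointing down, gripper open.
Joint ranges: [-2.7, 2.7], [-0.37, 2.16], [-1.27, 1.26], [0.24, 2.4], [-1.31, 4.45], [0.19, 1.91], [-2.76, 2.76]. Speed limits (rad/s): [2.39, 2.39, 3.14, 3.14, 3.14, 3.14, 3.14].

### API

Orientations are given as a unit quaternion [x, y, z, w].
In Python, from workcell import observe, snapshot, r gives the robot as it stands. The module is installed in compiled form; this text tells all that it offers.
- The arm moves only by the tool step_arm, never from a script. Its argument "plan" is text: rows parted by semicolons, each of 7 numbers parted by spaces: the shift along the world's x, y, z in m, then the turn, a rotation vector about the world's x, y, z in rad, then the finger opening in m, from 0 to 0.0881. In form: dx dy dz wx wy wz grip; .... A call has 1 to 20 rows; each row is the pose to reach, as a shift and turn from the pose commanded when the call began; what a row does not reach only later rows make up. A row lasts 1/12 s, in which the tool goes at most 41.7 mm and 7.16 degrees, less where a joint would pass 70% of its speed; a pose out of reach is approached as far as the arm can. A call with a gripper value outside its range is refused whole. The fingers move at their own pace and stop on an object; "grip_force" is the grip in N (left out, the last holds). Time passes only in rows, so rows that repeat a pose let the fingers close. It gives the time, the measured TCP pose, the force, the opening and the grip force at its end, in the units of the state.
- observe(): the state, without advancing time (a new reading comes with each control period).
- snapshot(name): name is "side" or "top" or "wrist"; returns a dict with "pixels" (480x640x3 uint8, red, green, blue), "camera_matrix" (3x3 intrinsics, pixels), "rvec" (rotation vector, rad) and "tvec" (3), from world to camera coordinates, as OpenCV has them. Camera axes: x right, y down, z forward; pixel columns grow to the right and rows downward; lengths in m; the calibration is good to about 2 mm. A picture is of the moment at which its call begins. There is no depth.
- r.finish_job(): hands the job in; it is judged then, once.
The state is a dict: "time": time; "q": joint angles; "qvel": joint speeds; "effort": joint torques, N m; "eef_pos": TCP position; "ee_rot": TCP orientation; "force": force on the tool from outside, world axes, zero at the start; "moment": the same for the moment, N m; "width": finger opening in m; "grip_force": force on a finger pad.
Only numpy, scipy, OpenCV 4.12 (cv2) and the standard library are available. Lean on these libraries where they do the work, as an engineer would, in place of code of your own. Each camera call takes 0.05 s, during which the arm holds its last target. There are 200 camera calls.

### The job

The small raking-light lamp has toppled over on the conservation bench. Stand it upright on its foot inside the square tape outline, with its lens pointing squarely at the painting, and let go; set it down rather than dropping it. Do not touch the painting or the microscope stand, whose beam reaches over the outline, and leave the bottle, jar and brush pot where they are.

Things in the scene. Friction and masses are not known exactly. Their poses are not given: they have to be found in the camera images.
- lamp: toppled lamp, rigid, 190 mm tall, about 0.45 kg, foot-heavy: square dark foot 70x70x14 mm, stem, black head. Origin: centre of the foot's underside; z up the stem to the head, x out of the lens; foot and stem faces square to x and y. Starts lying on its -y side (+y up, lens sideways) on foot edge and head, stem sloping 4 degrees down to the head, heading varies
- stem (a point): point on the axis of the lamp's bare-metal stem, 58 mm above the foot's underside, axes as the lamp's. The stem is 20 x 20 mm square, free from 14 to 140 mm above the foot's underside
- lens (a point): centre of the lens, a pale yellow disc at one end of the lamp's head (metal cooling rings at the other). Axes as the lamp's; it lies 45 mm along the lamp's x, 165 mm up. The head is a cylinder along x, 50 mm across, 90 mm long, centred on the stem, its axis 165 mm above the foot's underside
- mark: square outline of blue tape flat on the bench, fixed, under 1 mm thick, 104 mm outside and 90 mm inside. Origin: its centre on the bench. z up; y points squarely at the painting's near edge, x is parallel to that edge: the lamp's x should end up along this y
- painting: old unframed panel painting lying flat on the bench, fixed, 260 mm (x) by 240 mm (y), 24 mm thick. Origin: centre of its underside; axes parallel to the mark's; its near edge is 105 to 135 mm from the mark's centre. Not to be touched
- microscope: microscope stand, fixed, axes parallel to the mark's. Origin: at bench height under the beam's centre line, beside the white head, which hangs over the painting at x = -90 to 0, y = -45 to 45 mm, down to 190 mm above the bench. The column (0.43 m tall, base 200 x 160 mm) stands beyond the painting at y = 235 mm; a level beam runs from it along -y over painting and mark. Not to be touched
- beam_end (a point): free end of the microscope beam (orange tip), on its underside, 280 mm above the bench. The beam is 36 mm wide, 40 mm high, its centre line 20 to 32 mm to the +x side of the mark's centre, its end 30 to 90 mm past it, so a gripper cannot come straight down on the mark
- brush_pot: bystander: white pot with brushes, 72 mm across, 95 mm tall, brushes up to 210 mm. Origin: centre of its underside
- solvent_bottle: bystander: amber bottle, 60 mm across, 130 mm tall. Origin: centre of its underside
- swab_jar: bystander: clear jar with metal lid, 68 mm across, 60 mm tall. Origin: centre of its underside
Mind the look-alikes: they are no part of the job. Leave any blue or green look-alike of the lamp alone.

How it is judged:
By the outcome, as a careful person would: the job done as asked, in the order asked, and still so for the second after the job is handed in, with the robot touching nothing.
It also fails if it takes over 48 s, if anything falls off the work surface, if the arm or the gripper's body presses on something with over 40 N, if the wrist force passes 120 N, or if a joint passes its speed limit or range.

## Working session

There is one attempt and no reset: what is moved stays moved. The work goes in short steps, Python scripts to look and compute and a tool call to move; the robot and the scene stay as the last step left them, time stands still between calls to the robot, and variables do not carry over. Pictures are saved under pics/ and viewed, at most 10 in all, crops included, and the job is handed in when it is done.

Besides the shell and the picture viewer there is one more tool, called after "Call:" by a JSON object that holds its "op" and its "data", one argument or row to a line. step_arm: Moves the arm, as the interface text tells. Its arguments: {"type":"object","properties":{"plan":{"type":"string"},"grip_force":{"type":"number"}},"required":["plan"]}

```bash
mkdir -p pics
cat > h.py <<'E'
import numpy as np,cv2,pickle
from scipy.spatial.transform import Rotation as R
def snap(n,f):
    from workcell import snapshot
    s=snapshot(n); cv2.imwrite(f'pics/{f}.png',np.asarray(s['pixels'])[:,:,::-1]); pickle.dump(s,open(f'pics/{f}.pkl','wb')); return s
def load(f): return pickle.load(open(f'pics/{f}.pkl','rb'))
def ray(s,uv):
    K=np.array(s['camera_matrix']);Rm=cv2.Rodrigues(np.array(s['rvec'],float))[0];t=np.array(s['tvec'],float).ravel()
    return -Rm.T@t, Rm.T@np.linalg.inv(K)@np.array([uv[0],uv[1],1.])
def at(s,uv,z):
    c,d=ray(s,uv); return c+d*(z-c[2])/d[2]
def proj(s,P):
    return cv2.projectPoints(np.array(P,float).reshape(-1,3),np.array(s['rvec'],float),np.array(s['tvec'],float),np.array(s['camera_matrix'],float),None)[0].reshape(-1,2)
E
python3 - <<'E'
from h import *
from workcell import observe
for n in ('top','side'): s=snap(n,n+'0'); print(n,ray(s,(320,240)))
o=observe();print({k:np.round(o[k],3) for k in o})
E
```

```text
top (array([ 0.42328874, -0.12076113,  1.7053125 ]), array([ 0.0477966 , -0.00506787, -0.99907271]))
side (array([0.01749906, 0.88882055, 1.10760895]), array([ 0.32153677, -0.70381492, -0.63346083]))
{'time': np.float64(0.1), 'q': array([ 1.156,  0.537, -0.004,  1.539,  0.003,  1.067, -0.071]), 'qvel': array([-0.001, -0.002, -0.   , -0.001,  0.   ,  0.001, -0.   ]), 'effort': array([ 2.0000e-03, -5.7207e+01,  9.9300e-01, -2.5223e+01, -5.6000e-02,
        1.3000e-02,  0.0000e+00]), 'eef_pos': array([ 0.222, -0.61 ,  0.206]), 'ee_rot': array([ 0.985,  0.174, -0.   , -0.001]), 'force': array([-0.426,  0.057,  0.077]), 'moment': array([-0.002, -0.01 ,  0.019]), 'grip_force': np.float64(0.0), 'width': np.float64(0.088)}
```

View pics/top0.png

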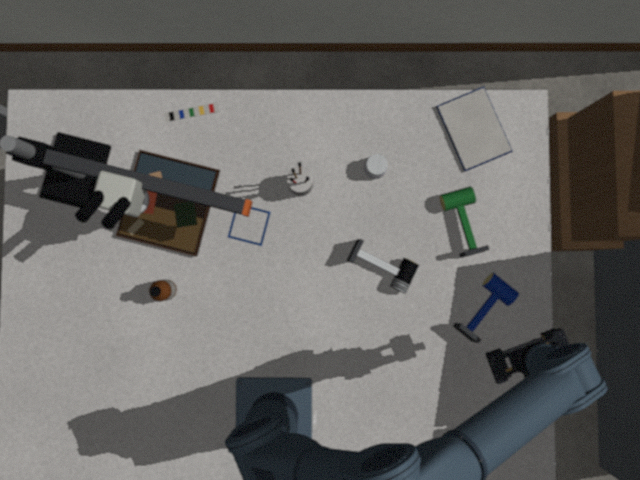

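View pics/side0.png

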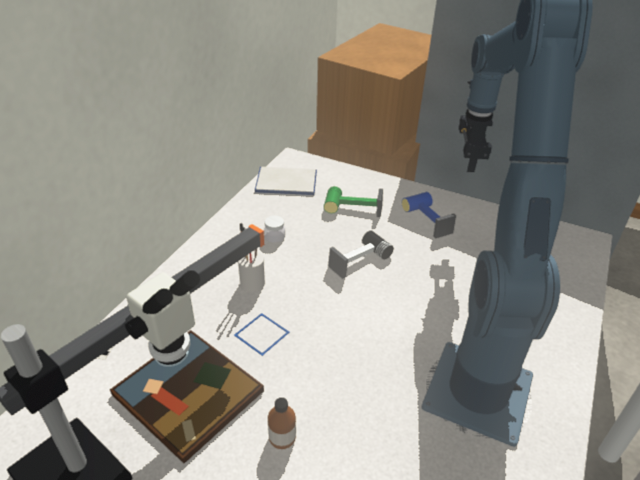

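Candidates in the top view are the metal-stemmed lamp with a black head (385,265), a green one (465,220) and a blue one (490,305). The black-headed lamp fits the description because of its dark foot, bare metal stem and black head. The mark is at about (249,226), the beam tip at (247,207) and the painting to the mark's left. I'll confirm the lamp in an enlarged crop.

Run:
```python
import cv2,numpy as np
a=cv2.imread('pics/top0.png');b=cv2.imread('pics/side0.png')
f=lambda im,x,y,w,h,k:cv2.resize(im[y:y+h,x:x+w],None,fx=k,fy=k,interpolation=cv2.INTER_CUBIC)
A=f(a,340,230,80,60,5);B=f(b,322,225,80,60,5);C=f(a,200,180,80,60,5);D=f(b,225,305,80,60,5)
cv2.imwrite('pics/crop1.png',np.vstack([np.hstack([A,B]),np.hstack([C,D])]))
```

```text
(no output)
```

View pics/crop1.png

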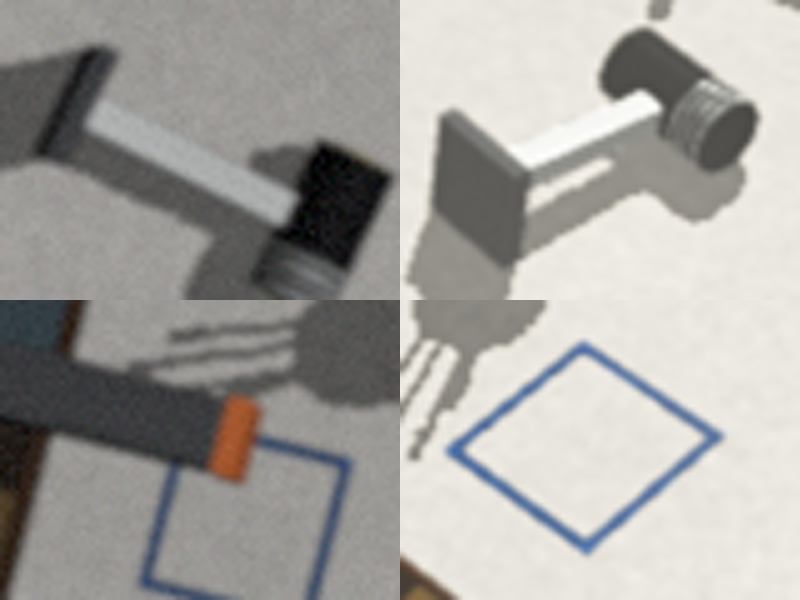

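The lamp is confirmed: dark foot, bare stem, black head. Its lens end is at top px (411,262), on the +x world side, and the rings face the robot. Next I'll fit the lamp and mark poses.

```bash
cat > fit.py <<'E'
from h import *
from scipy.optimize import least_squares
T,S=load('top0'),load('side0')
c=lambda ox,oy,L:np.array([((u+.5)/5-.5+ox,(v+.5)/5-.5+oy) for u,v in L])
# mark
ms=c(225,305,[(183,42),(322,137),(187,252),(48,152)]); mt=c(200,180,[(352,158),(140,285)])
h=.052
W=lambda p,L:np.array([[p[0],p[1],0]]*len(L))+R.from_euler('z',p[2]).apply(L)
cs=np.array([[h,-h,0],[-h,-h,0],[-h,h,0],[h,h,0]])
rs=lambda p:np.r_[proj(S,W(p,cs))-ms,proj(T,W(p,cs[[0,2]]))-mt].ravel()
m=least_squares(rs,[.45,.1,.2]);print('mark',m.x,np.degrees(m.x[2]),m.fun.reshape(-1,2).round(1))
# lamp
al=np.radians(3.9)
def L(p,P):
    P=np.atleast_2d(np.array(P,float))*1e-3; b=R.from_euler('z',p[2])
    ax=b.apply([1,0,0]);az=b.apply([0,-np.cos(al),0])+[0,0,-np.sin(al)];ay=np.cross(az,ax)
    o=np.array([p[0],p[1],.035*np.cos(al)+.014*np.sin(al)])
    return o+P@np.array([ax,ay,az])
tp=c(340,230,[(93,45),(38,152),(118,52),(57,160),(95,115),(292,208)]);tP=[(35,35,0),(-35,35,0),(35,35,14),(-35,35,14),(0,10,14),(0,10,141)]
sp=c(322,225,[(45,112),(125,182),(108,267)]);sP=[(35,35,0),(-35,35,0),(-35,-35,0)]
rl=lambda p:np.r_[proj(T,L(p,tP))-tp,proj(S,L(p,sP))-sp].ravel()
l=least_squares(rl,[.4,-.2,.3]);print('lamp',l.x,np.degrees(l.x[2]),l.fun.reshape(-1,2).round(1))
print('stem58',L(l.x,(0,0,58)),'lens',L(l.x,(45,0,165)))
# beam tip, beam line; bystanders
print('tip',[at(T,c(200,180,[q])[0],.32) for q in [(265,100),(240,182)]])
for n,uv,z in [('pot',(300,182),.095),('bottle',(162,290),.1),('jar',(376,166),.06),('paint corner',(196,254),.024),('p2',(219,170),.024)]: print(n,at(T,uv,z))
E
python3 fit.py
```

```text
mark [ 0.54935024  0.07480578 -0.24201809] -13.866615199162498 [[-0.4 -0.1]
 [ 0.5  0.1]
 [-0.4  1.1]
 [-1.6  0.3]
 [ 1.7  0.4]
 [ 0.7  0.9]]
lamp [ 0.47480137 -0.22189394 -0.43729131] -25.054946295505427 [[ 1.2  0.1]
 [ 1.6  1.4]
 [ 0.8  0.9]
 [ 2.3  2. ]
 [-1.1 -0.4]
 [-0.2  0.2]
 [-2.3  1.6]
 [-2.3  0.3]
 [-1.4  2.1]]
stem58 [[ 0.45029599 -0.27431459  0.03192628]] lens [[ 0.44585339 -0.39007857  0.02464864]]
tip [array([0.58506921, 0.03257245, 0.32      ]), array([0.54594167, 0.0440536 , 0.32      ])]
pot [ 0.66058774 -0.07318458  0.095     ]
bottle [0.36185797 0.30223868 0.1       ]
jar [ 0.71174614 -0.28659934  0.06      ]
paint corner [0.46226794 0.22639545 0.024     ]
p2 [0.70547915 0.16354141 0.024     ]
```

```bash
cat > goal.py <<'E'
from h import *
def graspR(lx,lz_down_dir,beta):
    "tool y=lamp x, tool z=-ly cosb - lz sinb"
    lx=np.array(lx);lz=np.array(lz_down_dir);ly=np.cross(lz,lx)
    z=-ly*np.cos(beta)-lz*np.sin(beta);y=lx;x=np.cross(y,z)
    return R.from_matrix(np.array([x,y,z]).T)
def delta(pos,rot,o=None):
    if o is None:
        from workcell import observe; o=observe()
    d=np.array(pos)-o['eef_pos']; w=(rot*R.from_quat(o['ee_rot']).inv()).as_rotvec()
    print('shift',d.round(4),'turn',w.round(4),'deg',np.degrees(np.linalg.norm(w)).round(1))
E
python3 - <<'E'
from goal import *
h=-.437; b=R.from_euler('z',h);lx=b.apply([1,0,0]);lz=b.apply([0,-1,0])
G=np.array([.449,-.277,.032])
for be in (0,30):
    r=graspR(lx,lz,np.radians(be)); tz=r.apply([0,0,1]);print(tz)
    delta(G+.019*tz-.13*tz,r)
E
```

```text
[ 0.  0. -1.]
shift [ 0.2271  0.3333 -0.0626] turn [-0.0011 -0.0011  0.785 ] deg 45.0
[ 0.21161165  0.4530127  -0.8660254 ]
shift [ 0.2036  0.283  -0.0775] turn [ 0.3616 -0.3972  0.7662] deg 53.6
```

Call:
{"op": "step_arm", "data": {
  "plan": "0.22 0.32 0.03 0 0 0.785 0.088;0.22 0.32 0.03 0 0 0.785 0.088;0.22 0.32 0.03 0 0 0.785 0.088;0.22 0.32 0.03 0 0 0.785 0.088;0.22 0.32 0.03 0 0 0.785 0.088;0.22 0.32 0.03 0 0 0.785 0.088;0.22 0.32 0.03 0 0 0.785 0.088;0.22 0.32 0.03 0 0 0.785 0.088;0.22 0.32 0.03 0 0 0.785 0.088;0.22 0.32 0.03 0 0 0.785 0.088;0.22 0.32 0.03 0 0 0.785 0.088;0.22 0.32 0.03 0 0 0.785 0.088;0.22 0.32 0.03 0 0 0.785 0.088"
}}

```text
time: 1.18
eef_pos: [0.441, -0.2922, 0.236]
ee_rot: [0.844, 0.536, -0.001, -0.0]
force: [-0.0, -0.1, 0.1]
width: 0.0878
grip_force: 0.0
```

Run:
```python
from goal import *
from workcell import observe
snap('wrist','w1');o=observe();print(o['time'],o['eef_pos'].round(3),o['q'].round(3))
```

```text
1.2333 [ 0.441 -0.293  0.236] [ 0.755  0.317 -0.313  1.812  0.113  1.031 -0.041]
```

View pics/w1.png

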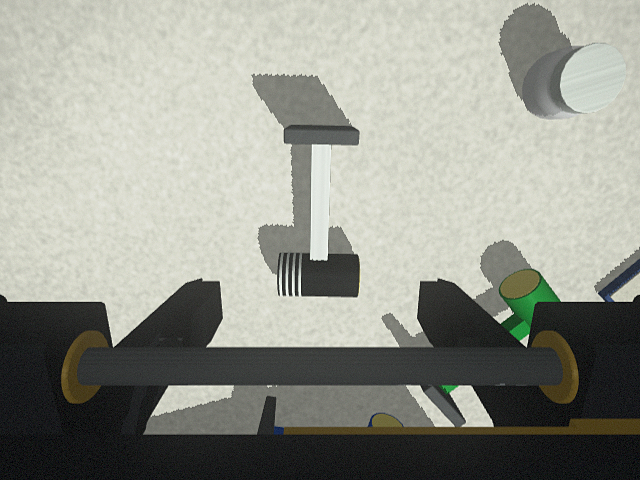

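The wrist view shows the lamp. Its foot's top edge runs (286,126) to (357,126), the stem (320,145) to (318,260), the head u 277–359, with the rings on the left and the lens on the right. I'll refit from this view.

```bash
cat > fit2.py <<'E'
import io,contextlib
with contextlib.redirect_stdout(io.StringIO()):
    from fit import *
Wr=load('w1')
wp=np.array([(285.5,125.5),(357,125.5),(311.5,144.5),(330.5,144.5),(310,259.5),(327.5,259.5)]);wP=[(-35,35,0),(35,35,0),(-10,10,14),(10,10,14),(-10,10,141),(10,10,141)]
rw=lambda p:(proj(Wr,L(p,wP))-wp).ravel()
l2=least_squares(rw,l.x)
E
python3 - <<'E'
from fit2 import *
p=l2.x;print(p,l2.fun.reshape(-1,2).round(1))
print('lens end/rings',proj(Wr,L(p,[(45,0,165),(-45,0,165),(45,25,165),(-45,25,165)])).round(0))
print('top res',(proj(T,L(p,tP))-tp).round(1),'side',(proj(S,L(p,sP))-sp).round(1))
from goal import *
b=R.from_euler('z',p[2]);lx=b.apply([1,0,0]);lz=b.apply([0,-np.cos(al),0])+[0,0,-np.sin(al)]
G=L(p,(0,0,62))[0];print('G',G)
r=graspR(lx,lz,np.radians(26));tz=r.apply([0,0,1]);print(tz)
for back in (.10,0): delta(G+(.019-back)*tz,r)
E
```

```text
[ 0.47475499 -0.22311652 -0.45480964] [[-2.6  2.5]
 [ 2.4  3.8]
 [-0.7 -3. ]
 [ 0.4 -2.7]
 [ 0.  -0.8]
 [ 0.4 -0.6]]
lens end/rings [[357. 275.]
 [280. 274.]
 [360. 285.]
 [278. 284.]]
top res [[ 1.9  0.2]
 [ 1.8  1.4]
 [ 1.4  1.1]
 [ 2.5  2. ]
 [-0.7 -0.3]
 [-0.1  1. ]] side [[-1.9  1.3]
 [-2.3  0.1]
 [-1.4  1.9]]
G [ 0.447582   -0.27868491  0.03165422]
[ 0.21898133  0.4478138  -0.86689675]
shift [-0.011  -0.0225 -0.1342] turn [ 0.4709 -0.2269 -0.0149] deg 30.0
shift [ 0.0109  0.0223 -0.2208] turn [ 0.4709 -0.2269 -0.0149] deg 30.0
```

Call:
{"op": "step_arm", "data": {
  "plan": "-0.011 -0.022 -0.134 0.471 -0.227 -0.015 0.088;-0.011 -0.022 -0.134 0.471 -0.227 -0.015 0.088;-0.011 -0.022 -0.134 0.471 -0.227 -0.015 0.088;-0.011 -0.022 -0.134 0.471 -0.227 -0.015 0.088;-0.011 -0.022 -0.134 0.471 -0.227 -0.015 0.088;-0.011 -0.022 -0.134 0.471 -0.227 -0.015 0.088;-0.011 -0.022 -0.134 0.471 -0.227 -0.015 0.088"
}}

```text
time: 1.82
eef_pos: [0.4311, -0.3135, 0.1027]
ee_rot: [0.819, 0.512, 0.219, -0.136]
force: [0.3, -0.1, -0.0]
width: 0.0875
grip_force: 0.0
```

Run:
```python
from fit2 import *
from goal import *
from workcell import observe
o=observe();print(o['q'].round(3))
p=l2.x
b=R.from_euler('z',p[2]);lx=b.apply([1,0,0]);lz=b.apply([0,-np.cos(al),0])+[0,0,-np.sin(al)]
G=L(p,(0,0,62))[0];r=graspR(lx,lz,np.radians(26));tz=r.apply([0,0,1])
delta(G+.019*tz,r,o)
snap('wrist','w2')
```

```text
[ 1.172  0.679 -0.432  1.779 -0.278  0.934  0.537]
shift [ 0.0207  0.0433 -0.0875] turn [ 0.0011  0.0021 -0.0002] deg 0.1
```

View pics/w2.png

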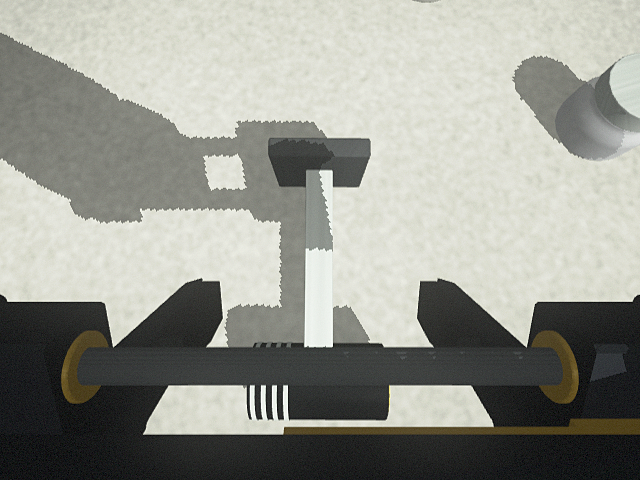

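Aligned: the stem is centred between the fingers at u≈319. Descend and grip.

Call:
{"op": "step_arm", "data": {
  "plan": "0.007 0.014 -0.029 0 0 0 0.088;0.014 0.029 -0.058 0 0 0 0.088;0.0205 0.043 -0.086 0 0 0 0.088;0.0205 0.043 -0.086 0 0 0 0.088;0.0205 0.043 -0.086 0 0 0 0.0;0.0205 0.043 -0.086 0 0 0 0.0;0.0205 0.043 -0.086 0 0 0 0.0;0.0205 0.043 -0.086 0 0 0 0.0;0.0205 0.043 -0.086 0 0 0 0.0;0.0205 0.043 -0.086 0 0 0 0.0;0.0205 0.043 -0.086 0 0 0 0.0;0.0205 0.043 -0.086 0 0 0 0.0",
  "grip_force": 45
}}

```text
time: 2.87
eef_pos: [0.4516, -0.2701, 0.0165]
ee_rot: [0.819, 0.512, 0.22, -0.136]
force: [-0.2, -0.4, -0.5]
width: 0.0365
grip_force: 0.0
```

Call:
{"op": "step_arm", "data": {
  "plan": "0 0 0 0 0 0 0.0;0 0 0 0 0 0 0.0;0 0 0 0 0 0 0.0;0 0 0 0 0 0 0.0;0 0 0 0 0 0 0.0;0 0 0 0 0 0 0.0"
}}

```text
time: 3.37
eef_pos: [0.4525, -0.2699, 0.0175]
ee_rot: [0.819, 0.513, 0.22, -0.136]
force: [-0.8, -0.5, 8.7]
width: 0.0001
grip_force: 4.1
```

Run:
```python
from h import *
a=snap('side','s3');b=snap('top','t3');w=snap('wrist','w3')
f=lambda im,x,y,w,h,k:cv2.resize(np.ascontiguousarray(im[y:y+h,x:x+w,::-1]),None,fx=k,fy=k,interpolation=cv2.INTER_CUBIC)
A=f(a['pixels'],300,190,133,100,3);B=f(b['pixels'],320,220,133,100,3);C=f(w['pixels'],120,80,400,300,1)
cv2.imwrite('pics/crop3.png',np.vstack([np.hstack([A,B]),np.hstack([C,C*0])[:,:A.shape[1]*2]]) if A.shape[1]*2<=800 else A)
```

```text
(no output)
```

View pics/crop3.png

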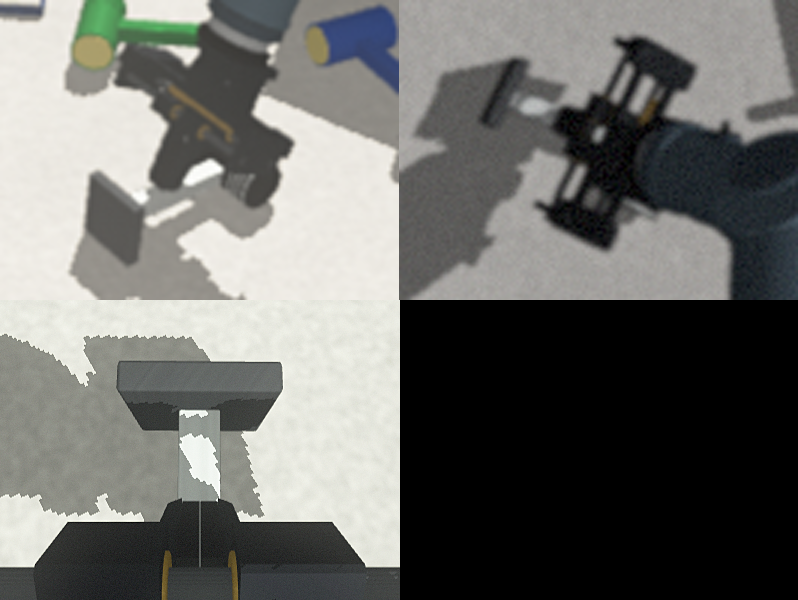

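Run:
```python
from fit2 import *
from workcell import observe
o=observe();s=load('s3');t=load('t3');w=load('w3');r=R.from_quat(o['ee_rot']);e=o['eef_pos']
print(o['time'],e,o['width'],o['force'],o['grip_force'])
g=e-.019*r.apply([0,0,1]);q=lambda u,x,y,k:((u-[x,y])*k).round(0)
print('side crop: tcp,grasp',q(proj(s,[e,g]),300,190,3));print('wrist crop',q(proj(w,[e,g]),120,80,1)+[0,300]);print('top crop',q(proj(t,[e,g]),320,220,3)+[400,0])
print('model pts side: foot corners',q(proj(s,L(l2.x,sP)),300,190,3),'stem',q(proj(s,L(l2.x,[(-10,10,14),(-10,10,62),(-10,10,140)])),300,190,3))
print('wrist foot corners',q(proj(w,L(l2.x,[(-35,35,0),(35,35,0),(-35,35,14),(35,35,14),(-35,-35,14),(35,-35,14),(-10,10,14),(10,10,14),(-10,10,40),(10,10,40)])),120,80,1)+[0,300])
```

```text
3.5167 [ 0.45246866 -0.26981844  0.01745509] 0.00048762573588229487 [-1.7201904  -0.18803495  8.97313864] 4.161327383480966
side crop: tcp,grasp [[145. 215.]
 [153. 199.]]
wrist crop [[200. 493.]
 [200. 508.]]
top crop [[547. 114.]
 [557. 119.]]
model pts side: foot corners [[ 86. 175.]
 [133. 213.]
 [125. 270.]] stem [[124. 215.]
 [162. 198.]
 [220. 171.]]
wrist foot corners [[116. 358.]
 [283. 359.]
 [115. 390.]
 [284. 391.]
 [141. 431.]
 [257. 431.]
 [178. 409.]
 [220. 409.]
 [178. 462.]
 [220. 462.]]
```

Run:
```python
from h import *
s=load('s3')['pixels'];w=load('w3')['pixels']
A=cv2.resize(np.ascontiguousarray(s[225:275,325:395,::-1]),None,fx=8,fy=8,interpolation=cv2.INTER_CUBIC)
cv2.imwrite('pics/crop4.png',A)
```

```text
(no output)
```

View pics/crop4.png

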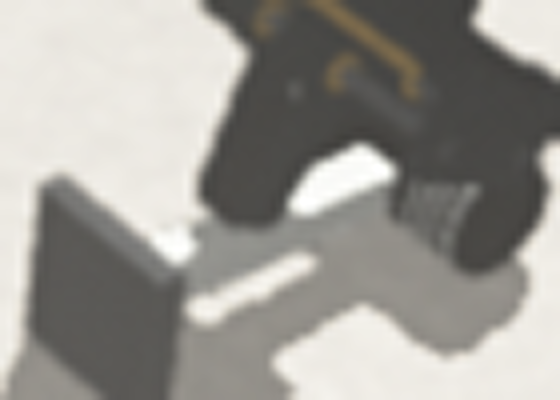

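Run:
```python
from h import *
from workcell import observe
o=observe();w=load('w3');s=load('s3');r=R.from_quat(o['ee_rot']);e=o['eef_pos']
for zb in (0,.01,.02,.03):
  for x in (-.009,0,.009):
    P=e+r.apply([x,0,-zb]);print(zb,x,'wrist',proj(w,P).round(0)[0],'sidecrop8',((proj(s,P)[0]-[325,225])*8).round(0), 'z',P[2].round(3))
```

```text
0 -0.009 wrist [320. 289.] sidecrop8 [202. 294.] z 0.013
0 0 wrist [320. 273.] sidecrop8 [187. 293.] z 0.017
0 0.009 wrist [320. 257.] sidecrop8 [172. 292.] z 0.022
0.01 -0.009 wrist [320. 297.] sidecrop8 [214. 271.] z 0.022
0.01 0 wrist [320. 281.] sidecrop8 [199. 270.] z 0.026
0.01 0.009 wrist [320. 264.] sidecrop8 [183. 269.] z 0.031
0.02 -0.009 wrist [320. 306.] sidecrop8 [225. 248.] z 0.03
0.02 0 wrist [320. 289.] sidecrop8 [210. 247.] z 0.035
0.02 0.009 wrist [320. 271.] sidecrop8 [195. 246.] z 0.039
0.03 -0.009 wrist [320. 316.] sidecrop8 [237. 225.] z 0.039
0.03 0 wrist [320. 298.] sidecrop8 [222. 224.] z 0.043
0.03 0.009 wrist [320. 280.] sidecrop8 [207. 223.] z 0.048
```

The fingers shut on top of the stem. Both cameras put the true fingertips about 28 mm short of the reported TCP along the tool axis, so I'll back off, open, and go 26 mm deeper.

Call:
{"op": "step_arm", "data": {
  "plan": "-0.0066 -0.0134 0.026 0 0 0 0.088;-0.0066 -0.0134 0.026 0 0 0 0.088;-0.0066 -0.0134 0.026 0 0 0 0.088;-0.0066 -0.0134 0.026 0 0 0 0.088;-0.0066 -0.0134 0.026 0 0 0 0.088;-0.0066 -0.0134 0.026 0 0 0 0.088;-0.0066 -0.0134 0.026 0 0 0 0.088;-0.0066 -0.0134 0.026 0 0 0 0.088;-0.0066 -0.0134 0.026 0 0 0 0.088;-0.0066 -0.0134 0.026 0 0 0 0.088;0 0 0 0 0 0 0.088;0.002 0.004 -0.008 0 0 0 0.088;0.004 0.008 -0.016 0 0 0 0.088;0.004 0.008 -0.016 0 0 0 0.088"
}}

```text
time: 4.68
eef_pos: [0.4552, -0.2599, -0.0007]
ee_rot: [0.818, 0.513, 0.22, -0.138]
force: [-0.4, 0.2, -0.1]
width: 0.0877
grip_force: 0.0
```

Run:
```python
from h import *
w=snap('wrist','w5')['pixels'];s=snap('side','s5')['pixels']
A=cv2.resize(np.ascontiguousarray(s[215:275,320:400,::-1]),None,fx=5,fy=5,interpolation=cv2.INTER_CUBIC)
B=np.ascontiguousarray(w[80:380,120:520,::-1])
cv2.imwrite('pics/crop5.png',np.hstack([A,B]))
```

```text
(no output)
```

View pics/crop5.png

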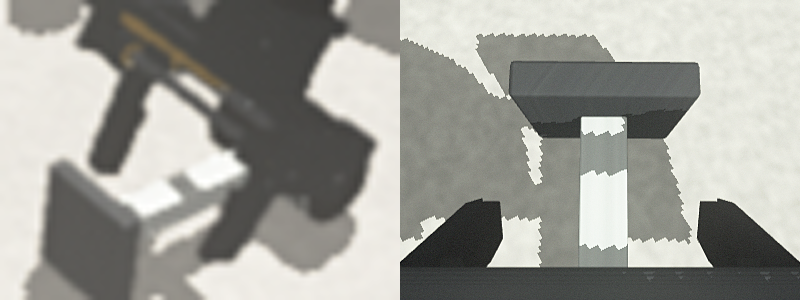

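The fingers now straddle the stem, still slightly shallow. I'll go 9 mm deeper and close.

Call:
{"op": "step_arm", "data": {
  "plan": "0.001 0.002 -0.004 0 0 0 0.088;0.002 0.004 -0.008 0 0 0 0.088;0.002 0.004 -0.008 0 0 0 0.088;0.002 0.004 -0.008 0 0 0 0.0;0.002 0.004 -0.008 0 0 0 0.0;0.002 0.004 -0.008 0 0 0 0.0;0.002 0.004 -0.008 0 0 0 0.0;0.002 0.004 -0.008 0 0 0 0.0;0.002 0.004 -0.008 0 0 0 0.0;0.002 0.004 -0.008 0 0 0 0.0;0.002 0.004 -0.008 0 0 0 0.0;0.002 0.004 -0.008 0 0 0 0.0;0.002 0.004 -0.008 0 0 0 0.0;0.002 0.004 -0.008 0 0 0 0.0;0.002 0.004 -0.008 0 0 0 0.0",
  "grip_force": 50
}}

```text
time: 6.03
eef_pos: [0.4577, -0.2579, -0.0076]
ee_rot: [0.819, 0.512, 0.22, -0.136]
force: [-0.3, 0.3, -0.2]
width: 0.0196
grip_force: 50.0
```

Gripped: opening 19.6 mm, 50 N. I'll lift and start tipping the head up, taking the tool over to the −y side.

Call:
{"op": "step_arm", "data": {
  "plan": "-0.005 -0.005 0.035 0 0 0 0;-0.01 -0.01 0.075 0 0 0 0;-0.02 -0.02 0.115 0 0 0 0;-0.03 -0.03 0.15 -0.103 0.0505 0 0;-0.03 -0.03 0.17 -0.206 0.101 0 0;-0.03 -0.03 0.17 -0.31 0.152 0 0;-0.03 -0.03 0.17 -0.413 0.202 0 0;-0.03 -0.03 0.17 -0.516 0.252 0 0;-0.03 -0.03 0.17 -0.62 0.303 0 0;-0.03 -0.03 0.17 -0.723 0.353 0 0;-0.03 -0.03 0.17 -0.826 0.404 0 0;-0.03 -0.03 0.17 -0.93 0.455 0 0;-0.03 -0.03 0.17 -1.033 0.505 0 0;-0.03 -0.03 0.17 -1.033 0.505 0 0"
}}

```text
time: 7.2
eef_pos: [0.43, -0.2814, 0.1594]
ee_rot: [0.803, 0.51, -0.262, 0.164]
force: [0.0, 1.0, -3.5]
width: 0.0195
grip_force: 50.0
```

```bash
cat >> goal.py <<'E'
def final(beta0=26):
    "reported-TCP goal pose for lamp upright at the mark, from the grasp record"
    from fit2 import l2,m,L,al
    Rt=R.from_quat([0.819,0.512,0.22,-0.136]);pt=np.array([0.4577,-0.2579,-0.0076])
    p=l2.x;o=L(p,(0,0,0))[0];A=np.array([L(p,v)[0]-o for v in ((1000,0,0),(0,1000,0),(0,0,1000))]).T
    Rl=R.from_matrix(A); rel=Rl.inv()*Rt; rp=Rl.inv().apply(pt-o)
    yaw=m.x[2]+np.pi/2; Rm=R.from_euler('z',yaw)
    return Rm*rel, np.array([m.x[0],m.x[1],0])+Rm.apply(rp), rel, rp
E
python3 - <<'E'
from goal import *
from workcell import observe
o=observe();print(o['q'].round(3),o['force'].round(1),o['width'].round(4))
Rf,pf,rel,rp=final();print('goal',pf.round(4),'tz',Rf.apply([0,0,1]).round(3),'rel',rel.apply([[0,0,1],[0,1,0]]).round(3),rp.round(4))
lr=R.from_quat(o['ee_rot'])*rel.inv();print('lamp axes now',lr.as_matrix().round(2).tolist(),'origin',(o['eef_pos']-lr.apply(rp)).round(3))
delta(pf,Rf,o)
E
```

```text
Traceback (most recent call last):
AttributeError: 'float' object has no attribute 'round'
```

Run:
```python
from goal import *
from workcell import observe
o=observe();print(o['q'].round(3))
Rf,pf,rel,rp=final();print('goal',pf.round(4),'tz',Rf.apply([0,0,1]).round(3),'rel',rel.apply([[0,0,1],[0,1,0]]).round(3),rp.round(4))
lr=R.from_quat(o['ee_rot'])*rel.inv();print('lamp axes now',lr.as_matrix().round(2).tolist(),'origin',(o['eef_pos']-lr.apply(rp)).round(3))
delta(pf,Rf,o)
```

```text
[ 0.162  0.499 -0.096  1.941  0.719  1.093 -0.834]
goal [0.5889 0.065  0.0416] tz [ 0.872 -0.214 -0.44 ] rel [[ 0.002 -0.898 -0.44 ]
 [ 1.     0.002 -0.001]] [-0.     -0.0407  0.0416]
lamp axes now [[0.9, 0.38, -0.2], [-0.43, 0.8, -0.42], [-0.01, 0.47, 0.88]] origin [ 0.454 -0.231  0.142]
shift [ 0.1589  0.3465 -0.1178] turn [-0.4998 -0.2436  1.7339] deg 104.3
```

Call:
{"op": "step_arm", "data": {
  "plan": "0.005 0.003 0 -0.05 -0.024 0.173 0;0.01 0.006 0 -0.1 -0.049 0.347 0;0.015 0.01 0 -0.15 -0.073 0.52 0;0.02 0.013 0 -0.2 -0.097 0.694 0;0.025 0.016 0 -0.25 -0.122 0.867 0;0.03 0.02 0 -0.3 -0.146 1.04 0;0.035 0.023 -0.005 -0.35 -0.17 1.214 0;0.04 0.026 -0.01 -0.4 -0.195 1.387 0;0.045 0.03 -0.015 -0.45 -0.22 1.56 0;0.05 0.035 -0.02 -0.5 -0.244 1.734 0;0.055 0.04 -0.02 -0.5 -0.244 1.734 0;0.06 0.04 -0.02 -0.5 -0.244 1.734 0;0.06 0.04 -0.02 -0.5 -0.244 1.734 0;0.06 0.04 -0.02 -0.5 -0.244 1.734 0;0.06 0.04 -0.02 -0.5 -0.244 1.734 0;0.06 0.04 -0.02 -0.5 -0.244 1.734 0;0.06 0.04 -0.02 -0.5 -0.244 1.734 0;0.06 0.04 -0.02 -0.5 -0.244 1.734 0"
}}

```text
time: 8.7
eef_pos: [0.5648, -0.292, 0.138]
ee_rot: [0.15, 0.856, -0.08, 0.488]
force: [2.1, -1.4, -3.8]
width: 0.0198
grip_force: 50.0
```

```bash
cat > st.py <<'E'
from goal import *
from workcell import observe
o=observe();print(o['time'],o['q'].round(3),o['force'].round(1),o['width'])
Rf,pf,rel,rp=final()
lr=R.from_quat(o['ee_rot'])*rel.inv();print('lamp z',lr.apply([0,0,1]).round(3),'x',lr.apply([1,0,0]).round(3),'origin',(o['eef_pos']-lr.apply(rp)).round(3))
delta(pf,Rf,o)
E
python3 st.py
```

```text
8.7 [ 1.506  1.143 -1.267  2.393  2.715  0.964 -0.295] [ 2.1 -1.4 -3.8] 0.01976766669257132
lamp z [ 0.074 -0.037  0.997] x [0.337 0.942 0.01 ] origin [ 0.524 -0.277  0.1  ]
shift [ 0.024   0.357  -0.0964] turn [-0.0335 -0.0756  0.1008] deg 7.5
```

Call:
{"op": "step_arm", "data": {
  "plan": "-0.005 0.02 -0.005 -0.0335 -0.0756 0.1 0;-0.01 0.04 -0.01 -0.0335 -0.0756 0.1 0;-0.015 0.06 -0.015 -0.0335 -0.0756 0.1 0;-0.015 0.08 -0.02 -0.0335 -0.0756 0.1 0;-0.015 0.1 -0.025 -0.0335 -0.0756 0.1 0;-0.015 0.12 -0.03 -0.0335 -0.0756 0.1 0;-0.015 0.14 -0.035 -0.0335 -0.0756 0.1 0;-0.015 0.14 -0.035 -0.0335 -0.0756 0.1 0;-0.015 0.14 -0.035 -0.0335 -0.0756 0.1 0;-0.015 0.14 -0.035 -0.0335 -0.0756 0.1 0"
}}

```text
time: 9.53
eef_pos: [0.6117, -0.1719, 0.0772]
ee_rot: [0.104, 0.845, -0.062, 0.521]
force: [0.5, 0.5, -3.8]
width: 0.0195
grip_force: 50.0
```

```bash
python3 st.py
```

```text
9.5333 [ 1.278  1.566 -1.266  2.395  2.933  1.309 -0.111] [ 0.5  0.5 -3.8] 0.019468039565973514
lamp z [ 0.01  -0.008  1.   ] x [0.243 0.97  0.005] origin [ 0.572 -0.162  0.036]
shift [-0.0228  0.2369 -0.0356] turn [-0.0078 -0.0097  0.003 ] deg 0.7
```

```bash
cat > kin.py <<'E'
from h import *
import itertools
from scipy.optimize import least_squares
Q=np.array([[1.156,.537,-.004,1.539,.003,1.067,-.071],[.755,.317,-.313,1.812,.113,1.031,-.041],[1.172,.679,-.432,1.779,-.278,.934,.537],[.162,.499,-.096,1.941,.719,1.093,-.834],[1.506,1.143,-1.267,2.393,2.715,.964,-.295],[1.278,1.566,-1.266,2.395,2.933,1.309,-.111]])
P=np.array([[.222,-.610,.206],[.441,-.293,.236],[.4311,-.3135,.1027],[.43,-.2814,.1594],[.5648,-.292,.138],[.6117,-.1719,.0772]])
O=R.from_quat([[.985,.174,0,-.001],[.844,.536,-.001,0],[.819,.512,.219,-.136],[.803,.51,-.262,.164],[.15,.856,-.08,.488],[.104,.845,-.062,.521]])
AX='zyzyzyz'
def rots(q,s,b):
    r=R.from_euler('z',b);out=[r]
    for a,x,g in zip(AX,q,s): r=r*R.from_euler(a,g*x);out.append(r)
    return out
def orient(s,v): return [(rots(q,s,v[0])[-1]*R.from_rotvec(v[1:])).inv()*o for q,o in zip(Q,O)]
def best():
    B=None
    for s in itertools.product([1,-1],repeat=7):
        if s[1]<0: continue
        for b0 in (0,np.pi):
            f=least_squares(lambda v:np.ravel([x.as_rotvec() for x in orient(s,v)]),[b0,0,0,.1],max_nfev=40)
            if B is None or f.cost<B[0]-1e-9: B=(f.cost,s,f.x)
    return B
def rows(q,s,b):  # position linear in params: base xyz, link z's etc
    r=rots(q,s,b);M=[x.as_matrix() for x in r]
    return M
if __name__=='__main__':
    B=best();print(B)
    c,s,v=B
    # t after joints 2(d2:z,y,x),4,6(and tool)
    def A(q):
        M=rows(q,s,v[0]);return np.hstack([np.array([[0],[0],[1.]]),M[2],M[4],M[7]])
    AA=np.vstack([A(q) for q in Q]);x,res,rk,sv=np.linalg.lstsq(AA,P.ravel(),rcond=None)
    print(x.round(3),rk,sv.round(2),(AA@x-P.ravel()).round(4).reshape(-1,3))
    pickle.dump((s,v,x),open('kin.pkl','wb'))
E
python3 kin.py
```

```text
(np.float64(6.04585494662215e-06), (-1, 1, -1, 1, -1, 1, -1), array([1.55747158e-04, 6.59899129e-04, 2.96997646e-04, 1.57072349e+00]))
[ 0.35   0.002 -0.024  0.503 -0.001 -0.02   0.445  0.    -0.     0.361] 10 [4.55 3.77 3.5  2.45 2.26 0.95 0.78 0.36 0.27 0.18] [[-0.0003 -0.0002 -0.0003]
 [-0.0001  0.0004  0.0001]
 [ 0.0001  0.      0.    ]
 [ 0.0002  0.      0.0002]
 [ 0.0001 -0.0001 -0.0003]
 [-0.0001  0.0001  0.0003]]
```

```bash
cat > ik.py <<'E'
from kin import *
s,v,x=pickle.load(open('kin.pkl','rb'))
LO=np.array([-2.7,-.37,-1.27,.24,-1.31,.19,-2.76]);HI=np.array([2.7,2.16,1.26,2.4,4.45,1.91,2.76])
def fk(q,full=0):
    r=rots(q,s,v[0]);p0=np.array([0,0,x[0]]);e=p0+r[2].apply(x[1:4]);w=e+r[4].apply(x[4:7]);p=w+r[7].apply(x[7:])
    return (p,r[-1]*R.from_rotvec(v[1:]),e,w) if full else (p,r[-1]*R.from_rotvec(v[1:]))
def ik(p,rot,q0,wt=.0):
    def f(q):
        a,b=fk(q);return np.r_[(a-p)*5,(b.inv()*rot).as_rotvec(),wt*(q-(LO+HI)/2)/(HI-LO)]
    g=least_squares(f,np.clip(q0,LO+1e-3,HI-1e-3),bounds=(LO,HI),max_nfev=200);a,b=fk(g.x)
    return g.x,np.linalg.norm(a-p),np.degrees(np.linalg.norm((b.inv()*rot).as_rotvec()))
E
python3 - <<'E'
from ik import *
from goal import final
Rf,pf,rel,rp=final();rng=np.random.default_rng(0)
sol=[]
for i in range(40):
    q,a,b=ik(pf,Rf,rng.uniform(LO,HI),.001)
    if a<3e-3 and b<.6: sol.append(q)
S=np.unique(np.round(sol,1),axis=0) if sol else []
for q in S: print(q, 'elbow,wrist',[k.round(2).tolist() for k in fk(q,1)[2:]])
q=np.array([1.278,1.566,-1.266,2.395,2.933,1.309,-.111])
for t in np.linspace(0,1,7):
    p=(1-t)*fk(q)[0]+t*pf; print(t.round(2),ik(p,Rf,q))
E
```

```text
[-0.2  1.  -0.5  2.4  2.4  1.6 -1.4] elbow,wrist [[0.42, 0.06, 0.62], [0.27, 0.16, 0.21]]
[-0.2  1.  -0.4  2.4  2.4  1.5 -1.4] elbow,wrist [[0.42, 0.06, 0.62], [0.28, 0.13, 0.2]]
[ 0.   1.1 -0.7  2.4  2.4  1.7 -1.2] elbow,wrist [[0.45, -0.02, 0.58], [0.27, 0.15, 0.21]]
[ 0.   1.1 -0.7  2.4  2.5  1.7 -1.2] elbow,wrist [[0.45, -0.02, 0.58], [0.27, 0.15, 0.21]]
[-0.   1.1 -0.6  2.4  2.4  1.7 -1.3] elbow,wrist [[0.45, -0.02, 0.58], [0.27, 0.13, 0.2]]
[ 0.1  1.2 -0.8  2.4  2.5  1.7 -1.1] elbow,wrist [[0.46, -0.07, 0.53], [0.26, 0.15, 0.2]]
[ 0.1  1.2 -0.7  2.4  2.5  1.7 -1.2] elbow,wrist [[0.46, -0.07, 0.53], [0.27, 0.13, 0.19]]
[ 0.2  1.2 -0.8  2.4  2.5  1.8 -1.1] elbow,wrist [[0.46, -0.12, 0.53], [0.28, 0.13, 0.2]]
0.0 (array([ 1.28491469,  1.58489689, -1.26503469,  2.39599344,  2.95484805,
        1.31219429, -0.09317491]), np.float64(7.219146427001903e-13), np.float64(6.452044785258369e-10))
0.17 (array([ 1.17538486,  1.63658873, -1.27      ,  2.4       ,  2.96088779,
        1.44008883, -0.10229513]), np.float64(0.008275592665835935), np.float64(0.4388145512476271))
0.33 (array([ 1.0
[... 182 characters left out ...]
485,  1.73189469, -1.27      ,  2.4       ,  2.99181873,
        1.74845722, -0.16120737]), np.float64(0.01062165685305222), np.float64(1.9506238761346535))
0.67 (array([ 0.79274856,  1.7640307 , -1.27      ,  2.4       ,  3.00148444,
        1.85219951, -0.19288631]), np.float64(0.0061769886182670986), np.float64(1.4310056131765951))
0.83 (array([ 0.63791274,  1.66406962, -1.20274662,  2.4       ,  2.91452754,
        1.91      , -0.38528045]), np.float64(0.0008258591972323375), np.float64(0.14363198210326353))
1.0 (array([ 0.37537423,  1.44544237, -1.04413097,  2.37545365,  2.68910368,
        1.9099894 , -0.75736291]), np.float64(1.5531346546082258e-16), np.float64(2.947380742324978e-14))
```

Run:
```python
from ik import *
from goal import final
Rf,pf,rel,rp=final()
q=np.array([1.278,1.566,-1.266,2.395,2.933,1.309,-.111]);Rm=Rf*rel.inv()
def run(wps,q):
    for (ox,oy,oz,ps) in wps:
        Z=R.from_euler('z',ps);rot=Z*Rf;p=np.array([ox,oy,oz])+(Z*Rm).apply(rp)
        q,a,b=ik(p,rot,q);print((ox,oy,oz,ps),'err mm %.1f deg %.1f'%(a*1e3,b),q.round(2),'wrist',fk(q,1)[3].round(2))
for ps in (-.8,-.5,-.25):
    print(ps);run([(.555,-.162,.05,ps),(.52,-.13,.05,ps),(.515,-.07,.05,ps),(.52,0,.05,ps),(.535,.04,.05,ps*.5),(.549,.075,.05,0),(.549,.075,.0,0)],q)
```

```text
-0.8
(0.555, -0.162, 0.05, -0.8) err mm 0.0 deg 0.0 [ 0.53  1.19 -1.03  2.17  2.08  1.9  -1.08] wrist [0.41 0.08 0.25]
(0.52, -0.13, 0.05, -0.8) err mm 0.0 deg 0.0 [ 0.41  1.13 -0.97  2.23  1.95  1.9  -1.24] wrist [0.38 0.11 0.25]
(0.515, -0.07, 0.05, -0.8) err mm 0.0 deg 0.0 [ 0.24  1.12 -0.95  2.19  1.81  1.9  -1.32] wrist [0.37 0.17 0.25]
(0.52, 0, 0.05, -0.8) err mm 0.0 deg 0.0 [ 0.07  1.12 -0.93  2.1   1.69  1.9  -1.35] wrist [0.38 0.24 0.25]
(0.535, 0.04, 0.05, -0.4) err mm 0.0 deg 0.0 [ 0.07  1.09 -0.91  2.28  2.    1.83 -1.25] wrist [0.31 0.21 0.25]
(0.549, 0.075, 0.05, 0) err mm 3.0 deg 1.0 [ 0.39  1.36 -1.16  2.4   2.56  1.91 -0.72] wrist [0.28 0.15 0.25]
(0.549, 0.075, 0.0, 0) err mm 0.0 deg 0.0 [ 0.33  1.38 -0.99  2.38  2.64  1.88 -0.84] wrist [0.27 0.14 0.2 ]
-0.5
(0.555, -0.162, 0.05, -0.5) err mm 0.0 deg 0.0 [ 0.78  1.35 -1.17  2.33  2.5   1.91 -0.75] wrist [0.35 0.03 0.25]
(0.52, -0.13, 0.05, -0.5) err mm 0.2 deg 0.1 [ 0.59  1.22 -1.04  2.4   2.32  1.91 -1.02] wrist [0.31 0.06 0.25]
(0.515, -0.07, 0.05, -0.5) err mm 0.0 deg 0.0 [ 0.35  1.14 -0.96  2.38  2.12  1.89 -1.
[... 561 characters left out ...]
36] wrist [ 0.31 -0.02  0.25]
(0.52, -0.13, 0.05, -0.25) err mm 20.6 deg 6.4 [ 0.8   1.41 -1.21  2.4   2.58  1.91 -0.59] wrist [0.31 0.04 0.25]
(0.515, -0.07, 0.05, -0.25) err mm 15.9 deg 6.1 [ 0.48  1.23 -1.06  2.4   2.34  1.91 -0.94] wrist [0.3  0.1  0.25]
(0.52, 0, 0.05, -0.25) err mm 5.2 deg 2.1 [ 0.28  1.19 -1.01  2.4   2.24  1.91 -1.09] wrist [0.28 0.15 0.25]
(0.535, 0.04, 0.05, -0.125) err mm 4.3 deg 1.6 [ 0.31  1.24 -1.06  2.4   2.37  1.91 -0.95] wrist [0.28 0.15 0.25]
(0.549, 0.075, 0.05, 0) err mm 3.0 deg 1.0 [ 0.39  1.36 -1.16  2.4   2.56  1.91 -0.72] wrist [0.28 0.15 0.25]
(0.549, 0.075, 0.0, 0) err mm 0.0 deg 0.0 [ 0.33  1.38 -0.99  2.38  2.64  1.88 -0.84] wrist [0.27 0.14 0.2 ]
```

```bash
cat > wp.py <<'E'
from goal import *
def wps(W):
    from workcell import observe
    o=observe();Rf,pf,rel,rp=final();Rm=Rf*rel.inv();print(o['time'],o['q'].round(2),o['force'].round(1))
    for ox,oy,oz,ps in W:
        Z=R.from_euler('z',ps);delta(np.array([ox,oy,oz])+(Z*Rm).apply(rp),Z*Rf,o)
E
python3 -c "
from wp import *
wps([(.555,-.162,.05,-.35),(.545,-.162,.05,-.7),(.52,-.12,.05,-.7),(.515,-.07,.05,-.7)])"
```

```text
9.5333 [ 1.28  1.57 -1.27  2.39  2.93  1.31 -0.11] [ 0.5  0.5 -3.8]
shift [-0.0229 -0.0128  0.0144] turn [-0.0094 -0.0082 -0.3469] deg 19.9
shift [-0.0427 -0.023   0.0144] turn [-0.0109 -0.0066 -0.6969] deg 39.9
shift [-0.0677  0.019   0.0144] turn [-0.0109 -0.0066 -0.6969] deg 39.9
shift [-0.0727  0.069   0.0144] turn [-0.0109 -0.0066 -0.6969] deg 39.9
```

Call:
{"op": "step_arm", "data": {
  "plan": "-0.01 -0.005 0.007 -0.01 -0.008 -0.12 0;-0.015 -0.01 0.014 -0.01 -0.008 -0.24 0;-0.023 -0.013 0.014 -0.01 -0.008 -0.35 0;-0.03 -0.017 0.014 -0.01 -0.007 -0.47 0;-0.036 -0.02 0.014 -0.01 -0.007 -0.58 0;-0.043 -0.023 0.014 -0.011 -0.007 -0.697 0;-0.043 -0.023 0.014 -0.011 -0.007 -0.697 0;-0.043 -0.023 0.014 -0.011 -0.007 -0.697 0;-0.043 -0.023 0.014 -0.011 -0.007 -0.697 0"
}}

```text
time: 10.28
eef_pos: [0.5703, -0.1948, 0.0939]
ee_rot: [0.382, 0.756, -0.24, 0.474]
force: [-0.2, -0.6, -4.0]
width: 0.0197
grip_force: 50.0
```

```bash
python3 st.py; python3 -c "
from wp import *
wps([(.52,-.12,.05,-.7),(.515,-.07,.05,-.7),(.52,-.01,.05,-.7),(.535,.04,.04,-.4)])"
```

```text
10.2833 [ 0.575  1.183 -1.025  2.253  2.177  1.885 -1.057] [-0.2 -0.6 -4. ] 0.019698457969654158
lamp z [-0.004  0.003  1.   ] x [0.807 0.591 0.001] origin [ 0.546 -0.162  0.052]
shift [ 0.0186  0.2598 -0.0523] turn [0.0018 0.0048 0.6969] deg 39.9
10.2833 [ 0.57  1.18 -1.03  2.25  2.18  1.88 -1.06] [-0.2 -0.6 -4. ]
shift [-0.0264  0.0418 -0.0023] turn [ 0.0032  0.0038 -0.0031] deg 0.3
shift [-0.0314  0.0918 -0.0023] turn [ 0.0032  0.0038 -0.0031] deg 0.3
shift [-0.0264  0.1518 -0.0023] turn [ 0.0032  0.0038 -0.0031] deg 0.3
shift [-0.0027  0.2103 -0.0123] turn [0.0026 0.0043 0.2969] deg 17.0
```

Call:
{"op": "step_arm", "data": {
  "plan": "-0.013 0.021 -0.002 0.003 0.004 0 0;-0.026 0.042 -0.002 0.003 0.004 0 0;-0.031 0.067 -0.002 0.003 0.004 0 0;-0.031 0.092 -0.002 0.003 0.004 0 0;-0.029 0.122 -0.002 0.003 0.004 0 0;-0.026 0.152 -0.002 0.003 0.004 0 0;-0.02 0.17 -0.005 0.003 0.004 0.1 0;-0.01 0.19 -0.008 0.003 0.004 0.2 0;-0.003 0.21 -0.012 0.003 0.004 0.297 0;-0.003 0.21 -0.012 0.003 0.004 0.297 0;-0.003 0.21 -0.012 0.003 0.004 0.297 0"
}}

```text
time: 11.2
eef_pos: [0.5649, 0.0127, 0.0795]
ee_rot: [0.268, 0.806, -0.169, 0.5]
force: [0.4, -0.4, -3.1]
width: 0.0199
grip_force: 50.0
```

```bash
python3 st.py; python3 -c "
from wp import *
wps([(.542,.06,.03,-.2),(.549,.075,.02,0),(.549,.075,.01,0)])
snap('side','s6');snap('top','t6')
a=load('s6')['pixels'];b=load('t6')['pixels']
f=lambda im,x,y:cv2.resize(np.ascontiguousarray(im[y:y+150,x:x+100,::-1]),None,fx=4,fy=4,interpolation=cv2.INTER_CUBIC)
cv2.imwrite('pics/crop6.png',np.hstack([f(a,220,220),f(b,210,160)]))"
```

```text
11.2 [ 0.068  1.114 -0.897  2.28   2.008  1.83  -1.261] [ 0.4 -0.4 -3.1] 0.01986433444129516
lamp z [ 0.005 -0.     1.   ] x [ 0.603  0.798 -0.003] origin [0.532 0.037 0.038]
shift [ 0.0239  0.0523 -0.0379] turn [ 0.0007 -0.0049  0.4054] deg 23.2
11.2 [ 0.07  1.11 -0.9   2.28  2.01  1.83 -1.26] [ 0.4 -0.4 -3.1]
shift [ 0.0139  0.0298 -0.0079] turn [ 2.000e-04 -4.900e-03  2.054e-01] deg 11.8
shift [ 0.0236  0.0525 -0.0179] turn [ 0.0007 -0.0049  0.4054] deg 23.2
shift [ 0.0236  0.0525 -0.0279] turn [ 0.0007 -0.0049  0.4054] deg 23.2
```

View pics/crop6.png

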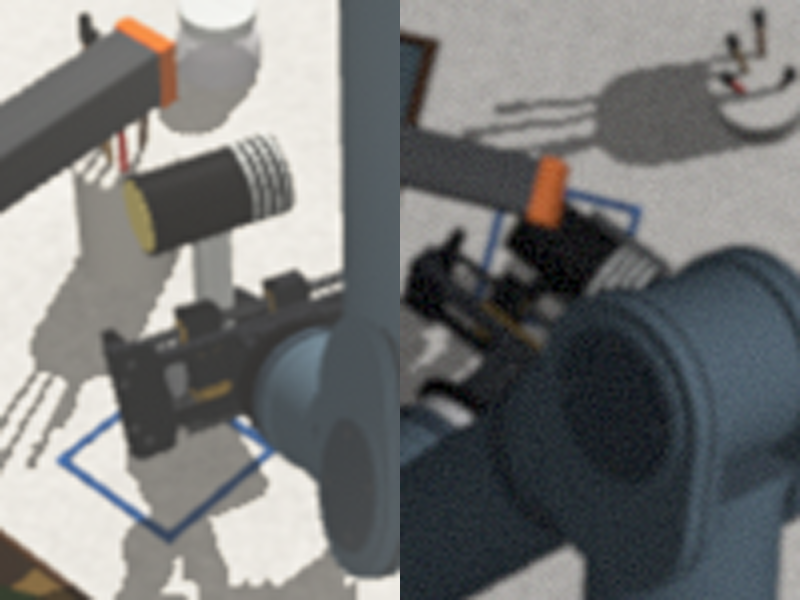

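The lamp is upright in hand: lens at side px (255,274) facing the painting, outline corners at (235,335) and (262,355), and the beam tip clear above. I'll check the in-hand pose against the pixels.

Run:
```python
from goal import *
from workcell import observe
o=observe();Rf,pf,rel,rp=final();s=load('s6');t=load('t6')
lr=R.from_quat(o['ee_rot'])*rel.inv();og=o['eef_pos']-lr.apply(rp)
X=lambda *a:og+lr.apply(np.array(a)*1e-3)
c=lambda im,P,x,y:((proj(im,P)+.5-[x,y])*4-.5).round(0)
print('lens centre/top/bottom',c(s,[X(45,0,165),X(45,0,190),X(45,0,140)],220,220).tolist())
print('stem axis 139,100',c(s,[X(0,0,139),X(0,0,100)],220,220).tolist())
print('top: lens top,rings top',c(t,[X(45,0,190),X(-45,0,190),X(45,25,165),X(45,-25,165)],210,160).tolist())
from fit2 import m
import fit
print('mark corners',c(s,[[*(m.x[:2]+R.from_euler('z',m.x[2]).as_matrix()[:2,:2]@np.array(k)),0] for k in ((.052,-.052),(-.052,-.052),(-.052,.052),(.052,.052))],220,220).tolist())
```

```text
lens centre/top/bottom [[136.0, 219.0], [133.0, 188.0], [138.0, 250.0]]
stem axis 139,100 [[207.0, 229.0], [209.0, 275.0]]
top: lens top,rings top [[123.0, 215.0], [236.0, 301.0], [104.0, 249.0], [152.0, 188.0]]
mark corners [[165.0, 373.0], [279.0, 450.0], [168.0, 546.0], [52.0, 463.0]]
```

The in-hand pose agrees to about 3 mm, with the same small offset on the mark. I'll square up over the mark.

Call:
{"op": "step_arm", "data": {
  "plan": "0.004 0.008 -0.002 0 -0.002 0.08 0;0.008 0.016 -0.004 0 -0.004 0.15 0;0.014 0.03 -0.008 0 -0.005 0.205 0;0.018 0.038 -0.011 0 -0.005 0.28 0;0.021 0.046 -0.015 0 -0.005 0.35 0;0.0236 0.0525 -0.018 0.001 -0.005 0.405 0;0.0236 0.0525 -0.023 0.001 -0.005 0.405 0;0.0236 0.0525 -0.026 0.001 -0.005 0.405 0;0.0236 0.0525 -0.026 0.001 -0.005 0.405 0;0.0236 0.0525 -0.026 0.001 -0.005 0.405 0;0.0236 0.0525 -0.026 0.001 -0.005 0.405 0"
}}

```text
time: 12.22
eef_pos: [0.5904, 0.0693, 0.0563]
ee_rot: [0.1, 0.841, -0.061, 0.528]
force: [0.2, -0.0, -2.8]
width: 0.0193
grip_force: 50.0
```

```bash
python3 st.py
```

```text
12.2167 [ 0.213  1.227 -0.888  2.39   2.525  1.788 -1.015] [ 0.2 -0.  -2.8] 0.019279281416335954
lamp z [-0.006 -0.003  1.   ] x [0.236 0.972 0.004] origin [0.551 0.079 0.014]
shift [-0.0015 -0.0043 -0.0146] turn [-0.0027  0.0059 -0.0041] deg 0.4
```

Call:
{"op": "step_arm", "data": {
  "plan": "-0.0015 -0.004 -0.003 -0.003 0.006 -0.004 0;-0.0015 -0.004 -0.005 -0.003 0.006 -0.004 0;-0.0015 -0.004 -0.007 -0.003 0.006 -0.004 0;-0.0015 -0.004 -0.009 -0.003 0.006 -0.004 0;-0.0015 -0.004 -0.0105 -0.003 0.006 -0.004 0;-0.0015 -0.004 -0.0105 -0.003 0.006 -0.004 0;-0.0015 -0.004 -0.0105 -0.003 0.006 -0.004 0"
}}

```text
time: 12.8
eef_pos: [0.5882, 0.0635, 0.0442]
ee_rot: [0.102, 0.843, -0.065, 0.524]
force: [-1.0, -0.3, -2.9]
width: 0.0197
grip_force: 50.0
```

Call:
{"op": "step_arm", "data": {
  "plan": "0 0 -0.001 0 0 0 0;0 0 -0.002 0 0 0 0;0 0 -0.002 0 0 0 0;0 0 -0.002 0 0 0 0"
}}

```text
time: 13.13
eef_pos: [0.5883, 0.0634, 0.0423]
ee_rot: [0.102, 0.843, -0.065, 0.524]
force: [-0.4, -0.7, -3.1]
width: 0.0195
grip_force: 50.0
```

```bash
python3 st.py
```

```text
13.1333 [ 0.221  1.26  -0.873  2.384  2.548  1.798 -1.012] [-0.4 -0.7 -3.1] 0.019496440199353683
lamp z [0.003 0.    1.   ] x [ 0.242  0.97  -0.001] origin [0.549 0.073 0.001]
shift [ 0.0006  0.0016 -0.0007] turn [ 0.0004 -0.0027  0.0022] deg 0.2
```

Call:
{"op": "step_arm", "data": {
  "plan": "0 0 -0.001 0 0 0 0;0 0 -0.0015 0 0 0 0;0 0 -0.0015 0 0 0 0"
}}

```text
time: 13.38
eef_pos: [0.5884, 0.0635, 0.0413]
ee_rot: [0.102, 0.843, -0.064, 0.525]
force: [-0.3, -0.2, -0.9]
width: 0.0198
grip_force: 50.0
```

Call:
{"op": "step_arm", "data": {
  "plan": "0 0 -0.001 0 0 0 0;0 0 -0.0015 0 0 0 0;0 0 -0.0015 0 0 0 0"
}}

```text
time: 13.63
eef_pos: [0.5885, 0.0636, 0.0413]
ee_rot: [0.102, 0.842, -0.064, 0.526]
force: [-6.2, -1.2, 10.1]
width: 0.0195
grip_force: 50.0
```

Call:
{"op": "step_arm", "data": {
  "plan": "0 0 0.001 0 0 0 0;0 0 0.001 0 0 0 0"
}}

```text
time: 13.8
eef_pos: [0.5885, 0.0636, 0.0413]
ee_rot: [0.102, 0.842, -0.064, 0.525]
force: [-3.8, -0.5, 4.6]
width: 0.0194
grip_force: 50.0
```

Run:
```python
from ik import *
from workcell import observe
o=observe();print(o['force'].round(1),o['eef_pos'].round(4))
p0=o['eef_pos'];r0=R.from_quat(o['ee_rot']);c=p0-.047*r0.apply([0,0,1]) # true grasp point
for back in (.02,.05,.08,.12):
  for ps in (0,-.2,-.4):
   for pt in (0,.3):   # pitch steeper
    q=o['q']
    rot=R.from_euler('z',ps)*r0; y=rot.apply([0,1,0]); rot=R.from_rotvec(pt*y)*rot; tz=rot.apply([0,0,1])
    p=c+(.047-back)*tz; q,a,b=ik(p,rot,q); print(back,ps,pt,'err %.1f %.1f'%(a*1e3,b),'tz',tz.round(2),q.round(2))
```

```text
[-3.8 -0.5  4.6] [0.5885 0.0636 0.0413]
0.02 0 0 err 2.9 0.9 tz [ 0.87 -0.22 -0.44] [ 0.26  1.34 -0.98  2.4   2.55  1.91 -0.93]
0.02 0 0.3 err 0.0 0.0 tz [ 0.71 -0.18 -0.69] [ 0.45  1.19 -1.18  2.37  2.25  1.52 -0.72]
0.02 -0.2 0 err 0.0 0.0 tz [ 0.81 -0.38 -0.44] [ 0.02  1.19 -0.85  2.32  2.21  1.84 -1.23]
0.02 -0.2 0.3 err 0.0 0.0 tz [ 0.66 -0.31 -0.69] [ 0.38  1.27 -1.24  2.29  2.13  1.71 -0.82]
0.02 -0.4 0 err 0.0 0.0 tz [ 0.72 -0.54 -0.44] [-0.05  1.18 -0.86  2.2   1.98  1.85 -1.3 ]
0.02 -0.4 0.3 err 0.0 0.0 tz [ 0.58 -0.44 -0.69] [ 0.28  1.25 -1.22  2.19  1.97  1.78 -0.97]
0.05 0 0 err 11.0 4.2 tz [ 0.87 -0.22 -0.44] [ 0.08  1.24 -0.92  2.4   2.32  1.91 -1.11]
0.05 0 0.3 err 2.1 0.9 tz [ 0.71 -0.18 -0.69] [ 0.45  1.19 -1.27  2.4   2.17  1.59 -0.71]
0.05 -0.2 0 err 0.0 0.0 tz [ 0.81 -0.38 -0.44] [-0.06  1.15 -0.85  2.36  2.11  1.84 -1.31]
0.05 -0.2 0.3 err 0.0 0.0 tz [ 0.66 -0.31 -0.69] [ 0.32  1.15 -1.22  2.33  2.02  1.66 -0.91]
0.05 -0.4 0 err 0.0 0.0 tz [ 0.72 -0.54 -0.44] [-0.09  1.18 -0.91  2.22  1.92  1.9  -1.33]
0.05 -0.4 0.3 err 0.0 0.0 tz [ 0.58 -0.44 -0.69] [ 0.24  1.1
[... 428 characters left out ...]
2 -0.54 -0.44] [-0.19  1.1  -0.86  2.24  1.8   1.84 -1.4 ]
0.08 -0.4 0.3 err 0.0 0.0 tz [ 0.58 -0.44 -0.69] [ 0.08  0.93 -1.06  2.24  1.71  1.54 -1.12]
0.12 0 0 err 21.3 10.2 tz [ 0.87 -0.22 -0.44] [-0.2   1.12 -0.9   2.4   1.92  1.91 -1.34]
0.12 0 0.3 err 12.2 5.9 tz [ 0.71 -0.18 -0.69] [ 0.31  0.89 -1.27  2.4   1.82  1.45 -0.81]
0.12 -0.2 0 err 2.4 1.2 tz [ 0.81 -0.38 -0.44] [-0.2   1.11 -0.93  2.4   1.87  1.91 -1.42]
0.12 -0.2 0.3 err 0.0 0.0 tz [ 0.66 -0.31 -0.69] [ 0.11  0.81 -1.1   2.39  1.76  1.43 -1.07]
0.12 -0.4 0 err 0.0 0.0 tz [ 0.72 -0.54 -0.44] [-0.26  1.08 -0.91  2.25  1.7   1.87 -1.44]
0.12 -0.4 0.3 err 0.0 0.0 tz [ 0.58 -0.44 -0.69] [-0.01  0.82 -1.03  2.25  1.59  1.47 -1.14]
```

Foot is on the bench. Now opening the gripper.

Call:
{"op": "step_arm", "data": {
  "plan": "0 0 0.0005 0 0 0 0;0 0 0.0005 0 0 0 0.03;0 0 0.0005 0 0 0 0.05;0 0 0.0005 0 0 0 0.088;0 0 0.0005 0 0 0 0.088;0 0 0.0005 0 0 0 0.088;0 0 0.0005 0 0 0 0.088;0 0 0.0005 0 0 0 0.088;0 0 0.0005 0 0 0 0.088;0 0 0.0005 0 0 0 0.088;0 0 0.0005 0 0 0 0.088"
}}

```text
time: 14.72
eef_pos: [0.5883, 0.0635, 0.0409]
ee_rot: [0.102, 0.843, -0.065, 0.524]
force: [0.5, -0.0, 0.1]
width: 0.0841
grip_force: 0.0
```

Run:
```python
from goal import *
from workcell import observe
o=observe();p0=o['eef_pos'];r0=R.from_quat(o['ee_rot']);c=p0-.047*r0.apply([0,0,1]);print(o['force'],o['width'])
for back,ps in ((0,-.1),(.015,-.2),(.035,-.2),(.065,-.2)):
    rot=R.from_euler('z',ps)*r0;delta(c+(.047-back)*rot.apply([0,0,1]),rot,o)
snap('side','s7')
```

```text
[ 0.45258496 -0.03545507  0.12847295] 0.08409556644365655
shift [-0.0012 -0.004   0.    ] turn [-0.  -0.  -0.1] deg 5.7
shift [-0.015  -0.0022  0.0066] turn [ 0.   0.  -0.2] deg 11.5
shift [-0.0312  0.0055  0.0155] turn [ 0.   0.  -0.2] deg 11.5
shift [-0.0555  0.017   0.0287] turn [ 0.   0.  -0.2] deg 11.5
```

Call:
{"op": "step_arm", "data": {
  "plan": "-0.0006 -0.002 0 0 0 -0.05 0.088;-0.0012 -0.004 0 0 0 -0.1 0.088;-0.008 -0.003 0.003 0 0 -0.15 0.088;-0.015 -0.002 0.0066 0 0 -0.2 0.088;-0.023 0.002 0.011 0 0 -0.2 0.088;-0.031 0.0055 0.0155 0 0 -0.2 0.088;-0.04 0.01 0.02 0 0 -0.2 0.088;-0.048 0.0135 0.025 0 0 -0.2 0.088;-0.0555 0.017 0.0287 0 0 -0.2 0.088;-0.0555 0.017 0.0287 0 0 -0.2 0.088;-0.0555 0.017 0.0287 0 0 -0.2 0.088;-0.0555 0.017 0.0287 0 0 -0.2 0.088"
}}

```text
time: 15.77
eef_pos: [0.5331, 0.0802, 0.0694]
ee_rot: [0.186, 0.828, -0.117, 0.515]
force: [-0.4, 0.9, -0.3]
width: 0.0879
grip_force: 0.0
```

Run:
```python
from goal import *
from workcell import observe
o=observe();print(o['eef_pos'].round(3),o['force'],o['q'].round(2))
a=snap('side','s8')['pixels'];b=snap('top','t8')['pixels']
f=lambda im,x,y:cv2.resize(np.ascontiguousarray(im[y:y+150,x:x+100,::-1]),None,fx=4,fy=4,interpolation=cv2.INTER_CUBIC)
cv2.imwrite('pics/crop8.png',np.hstack([f(a,220,235),f(b,210,160)]))
from fit2 import m
s=load('s8');Rm=R.from_euler('z',m.x[2]+np.pi/2);og=np.array([m.x[0],m.x[1],0]);X=lambda *a:og+Rm.apply(np.array(a)*1e-3)
c=lambda im,P,x,y:((proj(im,P)+.5-[x,y])*4-.5).round(0).tolist()
print('lens',c(s,[X(45,0,165)],220,235),'foot corners',c(s,[X(35,35,0),X(35,-35,0),X(-35,35,0),X(35,35,14)],220,235),'stem',c(s,[X(0,0,139),X(0,0,50)],220,235),'rings',c(s,[X(-45,0,165)],220,235))
```

```text
[0.533 0.08  0.069] [-0.39953746  0.88034052 -0.27767807] [-0.05  1.17 -0.9   2.37  2.08  1.89 -1.31]
lens [[101.0, 254.0]] foot corners [[167.0, 456.0], [89.0, 401.0], [242.0, 392.0], [166.0, 441.0]] stem [[156.0, 244.0], [163.0, 344.0]] rings [[206.0, 175.0]]
```

View pics/crop8.png

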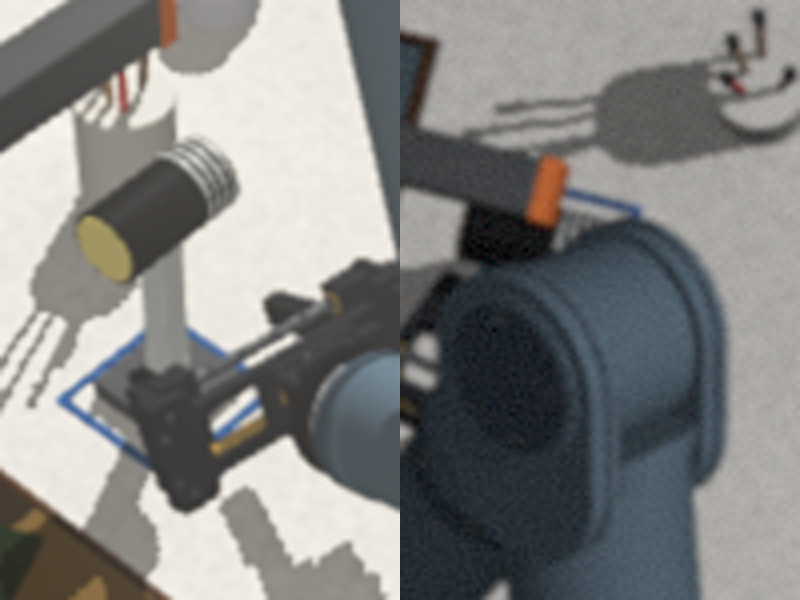

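The lamp stands free inside the tape outline, with foot corner (244,334) within the outline corner (235,335). The lens at (247,297) faces the painting and the gripper is clear, so I'm handing it in.

```bash
python3 -c "
from workcell import r
print(r.finish_job())"
```

```text
the job is handed in; nothing more can be done
None
```

The lamp stands upright on its foot inside the tape outline with its lens facing the painting, set down gently and released at 15.8 s; no contact with the painting, microscope or bystanders showed in the force readings or pictures, and the job is handed in.

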